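Lay out the microwave bench

TASK

Lay out the microwave bench on the aluminium base plate: stand the attenuator on the pad next to the finned source, the slotted line on the pad next to the detector, and the frequency meter on the pad between those two, each centred on its pad with its waveguide in line with the plate. Stand the cooling fan on the round mat behind the source (the side away from the robot), centred, with a flat face towards the source. Keep the four upright all the while, and leave the horn antenna, the multimeter and the screwdriver where they are.

Things in the scene. Friction and masses are not known exactly. Their poses are not given: they have to be found in the camera images.
- plate: Fixed aluminium plate, 90 (x) x 450 (y) x 10 mm, turned up to 6 degrees. Origin: centre of underside. Three black rubber pads (66 x 60 mm, tops 12 mm above the bench) centred at x = 0, y = -90, 0, +90 mm. Behind each end (+x, away from the robot) a ledge with a round black mat 74 mm across, top at 12 mm, centred at x = +85, y = +180 or -180 mm.
- source: Fixed on one end of the plate (y = +180 or -180 mm of the plate, which end varies): a waveguide on a post with a white block and a black finned heat sink on top, 56 mm (x) x 70 mm (y), top 142 mm above the bench. Origin: centre of its foot's underside, 10 mm above the bench; axes parallel to the plate's.
- detector: Fixed on the other end of the plate: a waveguide on a post with a thin vertical brass stub on top; 50 x 70 mm, top 117 mm above the bench. Origin: centre of its foot's underside, 10 mm above the bench; axes parallel to the plate's.
- attenuator: Loose, 0.35 kg. On a 50 x 44 x 8 mm dark foot and post, a grey waveguide 60 mm up, 70 mm long along the body's y, with a 41 mm square brass flange at each end. Origin: centre of the foot's underside. On top, over the centre, a slender upright steel thimble 20 mm in diameter from 90 to 135 mm height (the grip). Starts upright.
- freq_meter: Loose, 0.45 kg. On a 50 x 44 x 8 mm dark foot and post, a grey waveguide 60 mm up, 70 mm long along the body's y, with a 41 mm square brass flange at each end. Origin: centre of the foot's underside. On top, over the centre, a thick upright aluminium drum 52 mm in diameter from 76 to 132 mm height (the grip).
- slotted_line: Loose, 0.45 kg. On a 50 x 44 x 8 mm dark foot and post, a grey waveguide 60 mm up, 70 mm long along the body's y, with a 41 mm square brass flange at each end. Origin: centre of the foot's underside. On top, over the centre, a dark steel box carriage 36 mm (x) x 46 mm (y) from 66 to 126 mm height (the grip); a black knob sticks out 10 mm from its +x face at 72 to 96 mm height.
- fan: Loose, 0.22 kg. Black square fan, 80 mm (y) x 80 mm (z) x 25 mm thick (x), from 46 to 126 mm height on a white post with a round white foot 70 mm across. The flat faces look along +x and -x; either may face the source. Origin: centre of the foot's underside. The top bar, 25 mm thick and 6 mm high, can be pinched across x.
- horn: Loose bystander: a brass horn antenna with one flange on a post and foot, about 85 mm high, 65 mm wide; no upright grip on top. Origin: centre of the foot's underside. Leave it (it must not move 30 mm).
- multimeter: Loose bystander lying flat: yellow handheld multimeter, 150 x 75 x 40 mm. Origin: centre of the underside. Leave it (it must not move 30 mm).
- screwdriver: Loose bystander lying flat, 200 mm long, 26 mm thick red handle. Origin: its middle, at bench height. Leave it (it must not move 30 mm).
Not all that is in view belongs to the job. Leave any pink, red or turquoise look-alike of the slotted_line alone.

How it is judged:
At the end, for the whole second after the job is handed in: The attenuator next to the source, frequency meter on the middle pad, slotted line next to the detector: within 12 mm of the pad centre along x and y and 12 degrees of the plate's line; fan on the mat behind the source within 15 mm and 12 degrees; all upright within 5 degrees and at rest (((y of source in the frame of plate above 0 m and (x of attenuator in the frame of plate between -0.012 and 0.012 m and y of attenuator in the frame of plate between 0.078 and 0.102 m and z of attenuator in the frame of plate between 0.008 and 0.018 m and angle between attenuator's own z axis and vertical below 0.1 rad and angle between the y axis of attenuator and the y axis of plate, either way round below 0.21 rad and linear speed of attenuator below 0.02 m/s and angular speed of attenuator below 0.1 rad/s) and (x of freq_meter in the frame of plate between -0.012 and 0.012 m and y of freq_meter in the frame of plate between -0.012 and 0.012 m and z of freq_meter in the frame of plate between 0.008 and 0.018 m and angle between freq_meter's own z axis and vertical below 0.1 rad and angle between the y axis of freq_meter and the y axis of plate, either way round below 0.21 rad and linear speed of freq_meter below 0.02 m/s and angular speed of freq_meter below 0.1 rad/s) and (x of slotted_line in the frame of plate between -0.012 and 0.012 m and y of slotted_line in the frame of plate between -0.102 and -0.078 m and z of slotted_line in the frame of plate between 0.008 and 0.018 m and angle between slotted_line's own z axis and vertical below 0.1 rad and angle between the y axis of slotted_line and the y axis of plate, either way round below 0.21 rad and linear speed of slotted_line below 0.02 m/s and angular speed of slotted_line below 0.1 rad/s) and (x of fan in the frame of plate between 0.07 and 0.1 m and y of fan in the frame of plate between 0.165 and 0.195 m and z of fan in the frame of plate between 0.008 and 0.018 m and angle between fan's own z axis and vertical below 0.1 rad and angle between the x axis of fan and the x axis of plate, either way round below 0.21 rad and linear speed of fan below 0.02 m/s and angular speed of fan below 0.1 rad/s)) or (y of source in the frame of plate below 0 m and (x of attenuator in the frame of plate between -0.012 and 0.012 m and y of attenuator in the frame of plate between -0.102 and -0.078 m and z of attenuator in the frame of plate between 0.008 and 0.018 m and angle between attenuator's own z axis and vertical below 0.1 rad and angle between the y axis of attenuator and the y axis of plate, either way round below 0.21 rad and linear speed of attenuator below 0.02 m/s and angular speed of attenuator below 0.1 rad/s) and (x of freq_meter in the frame of plate between -0.012 and 0.012 m and y of freq_meter in the frame of plate between -0.012 and 0.012 m and z of freq_meter in the frame of plate between 0.008 and 0.018 m and angle between freq_meter's own z axis and vertical below 0.1 rad and angle between the y axis of freq_meter and the y axis of plate, either way round below 0.21 rad and linear speed of freq_meter below 0.02 m/s and angular speed of freq_meter below 0.1 rad/s) and (x of slotted_line in the frame of plate between -0.012 and 0.012 m and y of slotted_line in the frame of plate between 0.078 and 0.102 m and z of slotted_line in the frame of plate between 0.008 and 0.018 m and angle between slotted_line's own z axis and vertical below 0.1 rad and angle between the y axis of slotted_line and the y axis of plate, either way round below 0.21 rad and linear speed of slotted_line below 0.02 m/s and angular speed of slotted_line below 0.1 rad/s) and (x of fan in the frame of plate between 0.07 and 0.1 m and y of fan in the frame of plate between -0.195 and -0.165 m and z of fan in the frame of plate between 0.008 and 0.018 m and angle between fan's own z axis and vertical below 0.1 rad and angle between the x axis of fan and the x axis of plate, either way round below 0.21 rad and linear speed of fan below 0.02 m/s and angular speed of fan below 0.1 rad/s)))); the robot touches nothing.
It fails at once if the horn is moved by 30 mm or more (distance of horn from where it was at the start of the episode above 0.03 m).
It fails at once if the multimeter is moved by 30 mm or more (distance of multimeter from where it was at the start of the episode above 0.03 m).
It fails at once if the screwdriver is moved by 30 mm or more (distance of screwdriver from where it was at the start of the episode above 0.03 m).
It fails at once if one of the four parts is tipped by more than 34 degrees (angle between any of attenuator, freq_meter, slotted_line, fan's own z axis and vertical above 0.6 rad).
It also fails if it takes over 106 s, if anything falls off the work surface, if the arm or the gripper's body presses on something with over 40 N, if the wrist force passes 120 N, or if a joint passes its speed limit or range.

ROBOT

A 7-joint arm with a two-finger parallel gripper is mounted at the origin on the work surface. World frame = base frame: x ahead of the robot, y to its left, z up, the work surface at z = 0. Lengths are in m, angles in rad, forces in N, time in s.
With the tool pointing down it reaches from about 0.425 to 0.925 m from the base axis. Payload 6.8 kg.
Tool frame: the origin (TCP) lies at the very end of the fingers, on their centre line; the grasp point (between the pads) lies 19 mm behind it; z points along the fingers, y is the line along which they close (so a half turn about z gives the same grasp; the last joint's range is limited). The gripper opens to 85 mm and grips with 20 to 120 N. Pads are 22 mm wide; open, the fingers measure 114 mm over their backs; the gripper's body (76 mm by 85 mm) begins 54 mm behind the grasp point. The pads swing forward as they close: fully open they stand 13 mm farther back than shut.
Start: joints at [-1.412, 0.477, 0.022, 1.555, -0.011, 1.109, -0.083], TCP at [0.178, 0.651, 0.231] pointing down, gripper open.
Joint ranges: [-2.96, 2.96], [-0.34, 2.1], [-1.41, 1.46], [0.24, 2.44], [-1.37, 4.51], [0.17, 1.92], [-2.96, 2.96]. Speed limits (rad/s): [2.39, 2.39, 3.14, 3.14, 3.14, 3.14, 3.14].

INTERFACE

Orientations are given as a unit quaternion [w, x, y, z].
In Python, from station import bot gives the robot as it stands. The module is installed in compiled form; this text tells all that it offers.
- The arm moves only by the shell command python3 -m jog 'ROWS' [OPENING] [FORCE]. ROWS is JSON, a list of rows, each a list of 4 numbers: the shift along the tool's x, y, z in cm, then the turn about the tool's z in rad. In form: [[x, y, z, spin], ...]. A call has 1 to 20 rows; each row is the pose to reach, as a shift and turn from the pose commanded when the call began, along the tool's axes at that moment; what a row does not reach only later rows make up. A row lasts 1/12 s, in which the tool goes at most 41.7 mm and 7.16 degrees, less where a joint would pass 70% of its speed; a pose out of reach is approached as far as the arm can. A call with a gripper value outside its range is refused whole. OPENING is the closure, from -1 (fully open) to 1 (shut), set as the call begins (- or left out, the last holds). The fingers move at their own pace and stop on an object; FORCE is the grip in N (left out, the last holds). Time passes only in rows, so rows that repeat a pose let the fingers close. It gives the time, the measured TCP pose, the force, the opening and the grip force at its end, in the units of the state.
- bot.get_obs(): the state, without advancing time (a new reading comes with each control period).
- bot.read_camera(name): name is "scene" or "top" or "wrist"; returns a dict with "pixels" (420x560x3 uint8, red, green, blue), "depth" (420x560 float32, m along the optical axis (not along the pixel's ray), 0 where there is no reading), "fovy" (degrees; the focal length in pixels is half the picture's height over the tangent of half this angle, whatever the lens; pixels are square), "cx", "cy" (the principal point, pixels), "distortion" ([k1, k2, p1, p2, k3] as OpenCV has them; the pictures are not rectified), "pose" (4x4, takes a point from camera to world coordinates). Camera axes: x right, y down, z forward; pixel columns grow to the right and rows downward; lengths in m; the calibration is good to about 2 mm. A picture is of the moment at which its call begins.
- bot.hand_in(): hands the job in; it is judged then, once.
The state is a dict: "t": time; "q": joint angles; "joint_vel": joint speeds; "joint_torque": joint torques, N m; "eef_pos": TCP position; "tool_rot": TCP orientation; "contact_force": force on the tool from outside, world axes, zero at the start; "torque": the same for the moment, N m; "gripper_width": opening from 0.0 (shut) to 1.0 (fully open); "grasp_force": force on a finger pad.
Only numpy, scipy, OpenCV 4.12 (cv2) and the standard library are available. Lean on these libraries where they do the work, as an engineer would, in place of code of your own. Each camera call takes 0.05 s, during which the arm holds its last target. There are 200 camera calls.

## Working session

There is one attempt and no reset: what is moved stays moved. The work goes in short steps, Python scripts to look and compute and a shell command to move; the robot and the scene stay as the last step left them, time stands still between calls to the robot, and variables do not carry over. Pictures are saved under pics/ and viewed, at most 14 in all, crops included, and the job is handed in when it is done.

```bash
mkdir -p pics; cat > h.py <<'E'
import numpy as np, cv2
from station import bot
def cam(n):
    c=bot.read_camera(n); h=c['pixels'].shape[0]; f=h/2/np.tan(np.radians(c['fovy'])/2)
    c['K']=np.array([[f,0,c['cx']],[0,f,c['cy']],[0,0,1]]); c['d']=np.array(c['distortion'],float); c['pose']=np.array(c['pose']); return c
def save(c,n): cv2.imwrite('pics/'+n,c['pixels'][:,:,::-1])
def rays(c,uv):
    p=cv2.undistortPoints(np.array(uv,float).reshape(-1,1,2),c['K'],c['d']).reshape(-1,2)
    return np.c_[p,np.ones(len(p))]
def onz(c,uv,z):
    r=rays(c,uv)@c['pose'][:3,:3].T; o=c['pose'][:3,3]
    return o+r*((z-o[2])/r[:,2])[:,None]
def cloud(c):
    h,w=c['depth'].shape; v,u=np.mgrid[:h,:w]
    r=rays(c,np.c_[u.ravel(),v.ravel()])*c['depth'].reshape(-1,1)
    return (r@c['pose'][:3,:3].T+c['pose'][:3,3]).reshape(h,w,3)
E
python3 - <<'E'
from h import *
for n in('scene','top','wrist'):
    c=cam(n); save(c,n+'0.png'); print(n,c['pose'].round(3).tolist(),c['fovy'],(c['depth']>0).mean())
o=bot.get_obs(); print({k:np.round(v,3).tolist() for k,v in o.items()})
E
```

```text
scene [[0.254, 0.544, -0.8, 1.289], [0.967, -0.161, 0.197, -0.19], [-0.021, -0.824, -0.567, 0.549], [0.0, 0.0, 0.0, 1.0]] 56.81129284113604 0.9958971088435374
top [[0.022, -0.991, 0.132, 0.414], [-1.0, -0.02, 0.019, -0.012], [-0.016, -0.132, -0.991, 1.396], [0.0, 0.0, 0.0, 1.0]] 45.78401000224849 0.9958163265306123
wrist [[0.263, 0.917, 0.299, 0.101], [0.965, -0.25, -0.082, 0.672], [-0.001, 0.31, -0.951, 0.373], [0.0, 0.0, 0.0, 1.0]] 66.95981162196321 0.9959523809523809
{'t': 0.15, 'q': [-1.412, 0.478, 0.022, 1.556, -0.011, 1.109, -0.083], 'joint_vel': [-0.002, -0.002, 0.0, -0.004, 0.0, -0.0, 0.002], 'joint_torque': [0.002, -59.692, 1.61, -28.149, 0.013, 0.007, -0.0], 'eef_pos': [0.178, 0.651, 0.231], 'tool_rot': [-0.0, 0.133, 0.991, -0.001], 'contact_force': [-0.508, 0.152, -0.095], 'torque': [-0.014, -0.006, 0.016], 'grasp_force': 0.0, 'gripper_width': 1.0}
```

View pics/top0.png

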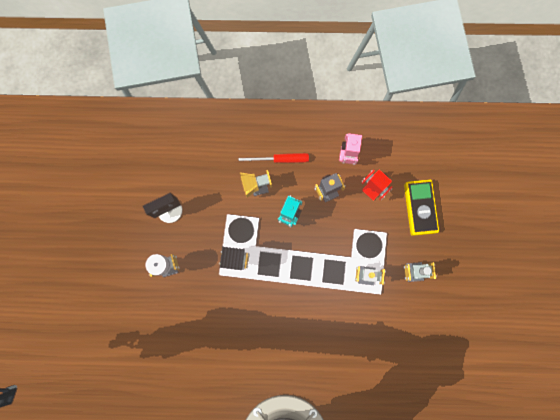

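View pics/scene0.png

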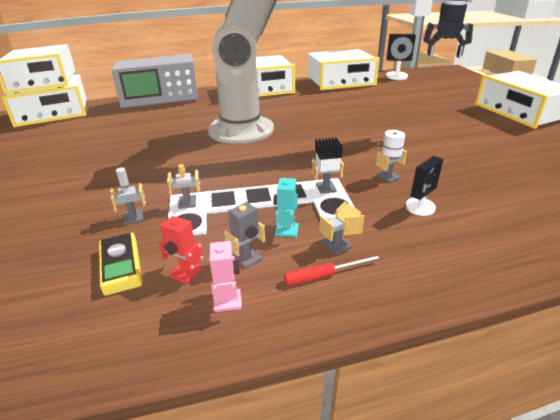

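The top view shows the source at the left (+y) plate end (233,258) and the detector at (370,275). The pads are at (269,264), (301,268) and (334,272), and the target mat is at (241,230). The loose parts are the frequency meter (160,265), fan (163,208), slotted line (330,186) and attenuator (420,271). The lookalikes are turquoise, red and pink.

```bash
python3 - <<'E'
from h import *
c=cam('top'); P=cloud(c); I=c['pixels'].astype(int); g=I.max(2)
# pads / mats
m=((g<60)).astype(np.uint8)
n,l,s,ce=cv2.connectedComponentsWithStats(m)
for i in range(1,n):
    if s[i,4]>150 and 200<ce[i][0]<400 and 210<ce[i][1]<300: print('dark',ce[i].round(1),s[i].tolist(),onz(c,[ce[i]],.012)[0].round(4))
def box(n,u0,u1,v0,v1,z0,z1):
    q=P[v0:v1,u0:u1].reshape(-1,3); q=q[(q[:,2]>z0)&(q[:,2]<z1)]
    if len(q)<4: print(n,len(q));return
    r=cv2.minAreaRect(q[:,:2].astype(np.float32)); print(n,len(q),'mean',q.mean(0).round(4),'rect',np.round(r[0],4),np.round(r[1],4),round(r[2],1))
box('fm drum',135,190,240,285,.125,.14); box('fm wg',135,190,240,285,.045,.085)
box('att thim',395,445,250,290,.12,.14); box('att wg',395,445,250,290,.045,.085)
box('sl top',310,350,165,205,.118,.135); box('sl wg',310,350,165,205,.04,.085)
box('fan top',140,190,190,225,.115,.135); box('fan foot',140,190,190,225,.004,.02)
for n,(u,v) in dict(turq=(291,210),red=(377,185),horn=(257,183),src=(233,258),det=(370,275)).items(): print(n,P[v,u].round(3))
M=cv2.resize(c['pixels'][150:300,130:450],None,fx=2.5,fy=2.5,interpolation=cv2.INTER_CUBIC); cv2.imwrite('pics/topz.png',M[:,:,::-1])
E
```

```text
fm drum 334 mean [0.456  0.335  0.1324] rect [0.4568 0.3359] [0.0483 0.0519] 1.1
fm wg 117 mean [0.459  0.3137 0.0708] rect [0.451  0.3338] [0.0397 0.0776] 27.4
att thim 57 mean [ 0.4545 -0.3469  0.133 ] rect [ 0.4538 -0.3476] [0.0174 0.0195] 0.5
att wg 325 mean [ 0.4548 -0.3436  0.0732] rect [ 0.4553 -0.3479] [0.0399 0.0738] 5.8
sl top 247 mean [ 0.6767 -0.1073  0.1267] rect [ 0.6771 -0.1075] [0.0359 0.0458] 26.1
sl wg 138 mean [ 0.6698 -0.0995  0.0716] rect [ 0.6813 -0.1056] [0.0496 0.0739] 25.9
fan top 320 mean [0.6141 0.3397 0.1259] rect [0.6143 0.3404] [0.0271 0.0802] 27.6
fan foot 299 mean [0.607  0.3404 0.0076] rect [0.6212 0.3551] [0.0978 0.1418] 1.2
turq [ 0.601 -0.005  0.129]
red [ 0.671 -0.226  0.128]
horn [0.683 0.09  0.064]
src [0.475 0.142 0.116]
det [ 0.44  -0.21   0.112]
```

View pics/topz.png

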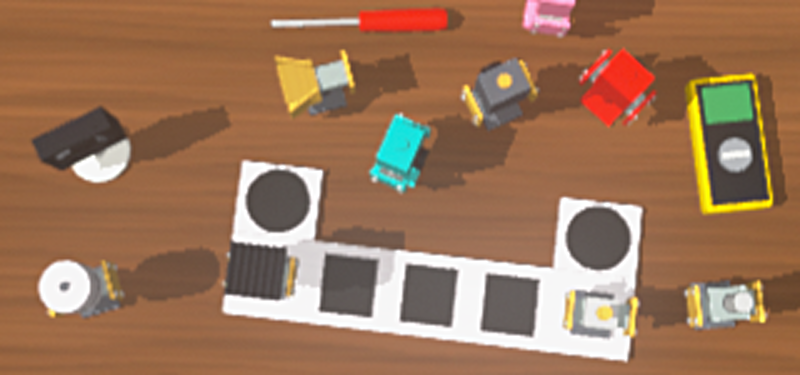

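The zoom shows all four loose parts clearly. The slotted line and fan are turned about +27°, the attenuator is nearly aligned, and the frequency meter's flange at (112,285) is slightly turned. Next I'll find the pads.

```bash
python3 - <<'E'
from h import *
c=cam('top'); I=c['pixels'].astype(int); P=cloud(c)
for u,v in((269,270),(301,268),(334,272),(241,230),(369,245)): print(I[v,u],P[v,u,2].round(4))
m=((I.max(2)<100)&(I.max(2)-I.min(2)<22)&(P[:,:,2]<.03)&(P[:,:,2]>.004)).astype(np.uint8)
m=cv2.morphologyEx(m,cv2.MORPH_OPEN,np.ones((5,5)))
n,l,s,ce=cv2.connectedComponentsWithStats(m)
for i in range(1,n):
    if s[i,4]>150 and 200<ce[i][0]<400 and 200<ce[i][1]<300:
        v,u=np.nonzero(l==i); q=onz(c,np.c_[u,v],.012)
        r=cv2.minAreaRect(q[:,:2].astype(np.float32)); print(ce[i].round(1),s[i].tolist(),q.mean(0).round(4),np.round(r[0],4),np.round(r[1],4),round(r[2],1))
E
```

```text
[98 92 89] 0.014
[98 93 91] 0.005
[102  95  93] 0.0171
[89 82 79] 0.0111
[94 86 83] 0.0123
[240.9 229.8] [229, 219, 24, 23, 446] [0.5596 0.1353 0.012 ] [0.5591 0.1363] [0.062  0.0648] 1.2
[368.7 244.6] [357, 234, 24, 23, 446] [ 0.5254 -0.2217  0.012 ] [ 0.5245 -0.2213] [0.0612 0.0642] 1.2
[268.8 263.6] [259, 253, 21, 23, 426] [0.467  0.0545 0.012 ] [0.4668 0.0547] [0.0555 0.0595] 84.9
```

```bash
cat >> h.py <<'E'
def plan(x,y,z,yaw):
    """tool-frame shift (cm) and spin to bring TCP to x,y,z with the closing line at yaw deg"""
    o=bot.get_obs(); w,a,b,d=o['tool_rot']; from scipy.spatial.transform import Rotation as R
    M=R.from_quat([a,b,d,w]).as_matrix(); cur=np.degrees(np.arctan2(M[1,1],M[0,1]))
    s=-(yaw-cur); s=(s+90)%180-90
    print('t',round(o['t'],2),'pos',np.round(o['eef_pos'],4),'yaw',cur.round(1),'tilt',np.degrees(np.arccos(-M[2,2])).round(2),'->',((np.array([x,y,z])-o['eef_pos'])@M*100).round(2),'spin',np.radians(s).round(3),'q7',round(o['q'][6],2))
E
python3 -c "
from h import *
plan(.4568,.3359,.25,10)"
```

```text
t 0.25 pos [0.1779 0.6509 0.2308] yaw 74.7 tilt 0.05 -> [-35.21 -23.03  -1.89] spin 1.13 q7 -0.08
```

```bash
python3 -m jog '[[-3,-2,-1.9,0.11],[-6,-4,-1.9,0.22],[-9,-6,-1.9,0.33],[-12,-8,-1.9,0.44],[-15,-10,-1.9,0.55],[-18,-12,-1.9,0.66],[-21,-14,-1.9,0.77],[-24,-16,-1.9,0.88],[-27,-18,-1.9,0.99],[-30,-20,-1.9,1.1],[-33,-22,-1.9,1.13],[-35.2,-23,-1.9,1.13],[-35.2,-23,-1.9,1.13],[-35.2,-23,-1.9,1.13],[-35.2,-23,-1.9,1.13]]' -1 40; python3 - <<'E'
from h import *
c=cam('wrist'); save(c,'w1.png'); plan(.4568,.3359,.25,10)
P=cloud(c).reshape(-1,3); q=P[(np.hypot(P[:,0]-.457,P[:,1]-.336)<.06)]
for a,b in((.128,.137),(.05,.085),(.001,.011)):
    s=q[(q[:,2]>a)&(q[:,2]<b)]
    if len(s)>5: r=cv2.minAreaRect(s[:,:2].astype(np.float32)); print(a,len(s),s.mean(0).round(4),np.round(r[0],4),np.round(r[1],4),r[2])
E
```

```text
t: 1.5
eef_pos: [0.4562, 0.3372, 0.2502]
tool_rot: [-0.0, 0.643, 0.766, -0.0]
contact_force: [-0.7, 0.6, -0.2]
gripper_width: 1.002
grasp_force: 0.0
t 1.55 pos [0.4558 0.3377 0.2501] yaw 10.1 tilt 0.05 -> [-0.19  0.07  0.01] spin 0.002 q7 -0.45
0.128 2673 [0.455  0.3373 0.1324] [0.4551 0.3363] [0.0503 0.0512] 11.53732681274414
0.05 531 [0.4463 0.3655 0.0738] [0.4502 0.3588] [0.0448 0.028 ] 16.936912536621094
0.001 1123 [0.4558 0.3524 0.0026] [0.4559 0.344 ] [0.1184 0.1037] 9.251261711120605
```

View pics/w1.png

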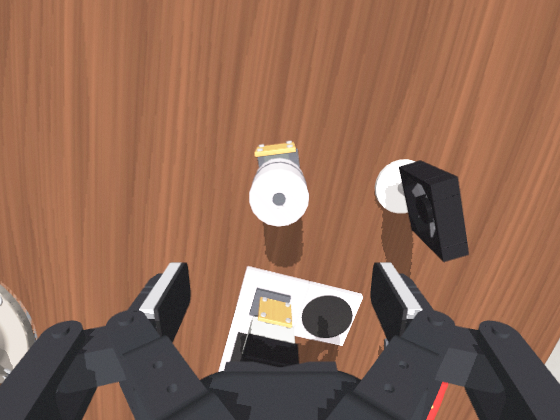

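The wrist view shows the drum at (279,199), with its far flange's top edge from (257,152) to (297,146). I'll measure the flange angle, and the fan as well.

```bash
python3 - <<'E'
from h import *
c=cam('wrist'); P=cloud(c); I=c['pixels'].astype(int)
m=(I[:,:,0]-I[:,:,2]>70)&(I[:,:,0]>170); m[200:]=0; m[:,:240]=0;m[:,310:]=0
v,u=np.nonzero(m); q=onz(c,np.c_[u,v],.0805)
d=cv2.fitLine(q[:,:2].astype(np.float32),cv2.DIST_HUBER,0,.01,.01).ravel(); print(len(q),q.mean(0).round(4),np.degrees(np.arctan2(d[1],d[0])))
r=cv2.minAreaRect(q[:,:2].astype(np.float32));print(r)
plan(.4554,.3368,.11,10)
E
```

```text
2854 [0.426  0.4152 0.0805] -82.93298
((0.4371469020843506, 0.41028666496276855), (0.0657629743218422, 0.17994804680347443), 8.146899223327637)
t 1.6 pos [0.4557 0.3378 0.2501] yaw 10.1 tilt 0.04 -> [-0.1  -0.04 14.01] spin 0.002 q7 -0.45
```

```bash
python3 - <<'E'
from h import *
c=cam('wrist'); P=cloud(c); I=c['pixels'].astype(int)
m=(I[:,:,0]-I[:,:,2]>70)&(P[:,:,2]>.06)&(P[:,:,2]<.1); m[170:]=0; m[:,240:310]&=True; m[:,:240]=0;m[:,310:]=0
v,u=np.nonzero(m); q=onz(c,np.c_[u,v],.0805)
r=cv2.minAreaRect(q[:,:2].astype(np.float32));print(len(q),q.mean(0),r)
d=q.mean(0)-[.4554,.3368,0]; print('y axis dir deg off', np.degrees(np.arctan2(-d[0],d[1])))
E
```

```text
279 [0.44521071 0.36847214 0.0805    ] ((0.44473838806152344, 0.3686028718948364), (0.040207117795944214, 0.007333372253924608), 17.29869270324707)
y axis dir deg off 17.833572869209686
```

```bash
python3 -m jog '[[-0.1,0,3,0],[-0.1,0,6,0],[-0.1,0,9,0],[-0.1,0,11,0],[-0.1,0,13,0],[-0.1,0,14.5,0],[-0.1,0,15.6,0],[-0.1,0,15.6,0],[-0.1,0,15.6,0]]' -1 40; python3 -m jog '[[0,0,0,0],[0,0,0,0],[0,0,0,0],[0,0,0,0],[0,0,0,0],[0,0,0,0],[0,0,0,0],[0,0,0,0],[0,0,0,0],[0,0,0,0]]' 1 40;python3 -m jog '[[0,0,-1,0],[0,0,-3,0],[0,0,-6,0],[0,0,-9,0],[0,0,-12,0],[0,0,-15,0],[0,0,-17,0],[0,0,-17,0],[0,0,-17,0],[0,0,-17,0]]';  python3 -c "
from h import *
plan(.4579,-.0351,.27,-13)"
```

```text
t: 2.4
eef_pos: [0.4567, 0.3359, 0.0942]
tool_rot: [-0.0, 0.643, 0.766, -0.0]
contact_force: [0.5, -0.1, 0.2]
gripper_width: 1.001
grasp_force: 0.0
t: 3.23
eef_pos: [0.4572, 0.336, 0.0955]
tool_rot: [-0.0, 0.643, 0.766, 0.001]
contact_force: [-1.9, -0.4, 5.0]
gripper_width: 0.604
grasp_force: 40.8
t: 4.07
eef_pos: [0.4561, 0.3348, 0.2631]
tool_rot: [-0.0, 0.643, 0.766, -0.001]
contact_force: [-0.2, -0.1, -4.7]
gripper_width: 0.602
grasp_force: 43.3
t 4.07 pos [0.4561 0.3348 0.2631] yaw 10.0 tilt 0.13 -> [-36.47  -6.23  -0.64] spin 0.401 q7 -0.45
```

```bash
python3 -m jog '[[-1,-0.2,-0.3,0.05],[-3,-0.6,-0.6,0.1],[-6,-1.1,-0.6,0.15],[-9,-1.6,-0.6,0.2],[-12,-2.1,-0.6,0.25],[-15,-2.6,-0.6,0.3],[-18,-3.1,-0.6,0.35],[-21,-3.6,-0.6,0.4],[-24,-4.1,-0.6,0.4],[-27,-4.6,-0.6,0.4],[-30,-5.1,-0.6,0.4],[-33,-5.6,-0.6,0.4],[-35,-6,-0.6,0.4],[-36.5,-6.2,-0.6,0.4],[-36.5,-6.2,-0.6,0.4],[-36.5,-6.2,-0.6,0.4],[-36.5,-6.2,-0.6,0.4],[-36.5,-6.2,-0.6,0.4]]'; python3 - <<'E'
from h import *
plan(.4579,-.0351,.1085,-13)
c=cam('wrist'); save(c,'w2.png')
E
```

```text
t: 5.57
eef_pos: [0.4587, -0.0337, 0.2696]
tool_rot: [-0.0, 0.782, 0.624, -0.001]
contact_force: [-0.0, 0.7, -3.8]
gripper_width: 0.597
grasp_force: 43.1
t 5.57 pos [ 0.4587 -0.0337  0.2696] yaw -12.9 tilt 0.08 -> [-0.15 -0.03 16.11] spin 0.003 q7 -0.22
```

View pics/w2.png

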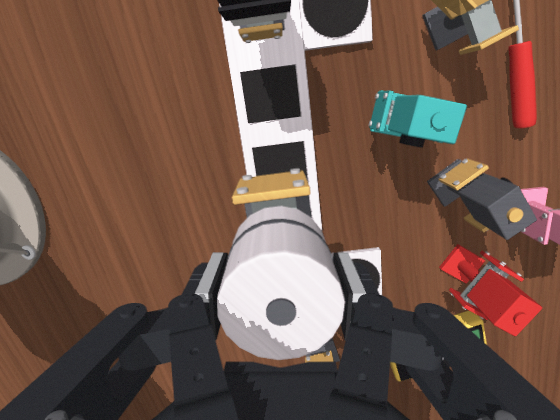

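The frequency meter is held upright, and its flange edge (235,180)–(305,170) is parallel to the pad edges. I'll check the drum centre, then lower it.

```bash
python3 - <<'E'
from h import *
c=cam('wrist'); P=cloud(c); o=bot.get_obs(); print(o['eef_pos'])
q=P[(P[:,:,2]>.301)&(P[:,:,2]<.31)&(np.hypot(P[:,:,0]-.458,P[:,:,1]+.034)<.04)]; r=cv2.minAreaRect(q[:,:2].astype(np.float32)); print(len(q),q.mean(0),r)
I=c['pixels'].astype(int); m=(I[:,:,0]-I[:,:,2]>60)&(P[:,:,2]>.2)&(P[:,:,2]<.28); v,u=np.nonzero(m); q=onz(c,np.c_[u,v],.0805+.174); r=cv2.minAreaRect(q[:,:2].astype(np.float32)); print(len(q),q.mean(0),r)
E
```

```text
[ 0.45899777 -0.03378869  0.26994522]
12400 [ 0.45959848 -0.02976169  0.30672502] ((0.4615556001663208, -0.029999326914548874), (0.0622289814054966, 0.05493614450097084), 24.19651222229004)
1639 [0.46205754 0.00314452 0.2545    ] ((0.46139267086982727, 0.003585563041269779), (0.013491409830749035, 0.040588345378637314), 85.12918853759766)
```

```bash
python3 -m jog '[[-0.4,-0.1,2,0.01],[-0.4,-0.1,5,0.01],[-0.4,-0.1,8,0.01],[-0.4,-0.1,11,0.01],[-0.4,-0.1,13,0.01],[-0.4,-0.1,14.5,0.01],[-0.4,-0.1,15.3,0.01],[-0.4,-0.1,15.6,0.01],[-0.4,-0.1,15.9,0.01],[-0.4,-0.1,16.1,0.01],[-0.4,-0.1,16.2,0.01],[-0.4,-0.1,16.2,0.01],[-0.4,-0.1,16.2,0.01],[-0.4,-0.1,16.2,0.01]]'; python3 -c "
from h import *
plan(.4579,-.0351,.1085,-13)"
```

```text
t: 6.83
eef_pos: [0.4576, -0.0383, 0.1087]
tool_rot: [0.0, 0.785, 0.619, 0.0]
contact_force: [-0.0, -1.2, -4.1]
gripper_width: 0.598
grasp_force: 43.1
t 6.83 pos [ 0.4576 -0.0383  0.1087] yaw -13.5 tilt 0.05 -> [ 0.32 -0.05  0.02] spin -0.009 q7 0.04
```

```bash
python3 -m jog '[[0,0,0.1,0],[0,0,0.1,0],[0,0,0.1,0]]'; python3 -m jog '[[0,0,0.1,0],[0,0,0.1,0],[0,0,0.1,0],[0,0,0.1,0],[0,0,0.1,0],[0,0,0.1,0],[0,0,0,0],[0,0,-1,0],[0,0,-3,0],[0,0,-6,0],[0,0,-9,0],[0,0,-12,0],[0,0,-14,0],[0,0,-14,0],[0,0,-14,0]]' -1;  python3 - <<'E'
from h import *
c=cam('wrist'); P=cloud(c)
q=P[(P[:,:,2]>.138)&(P[:,:,2]<.152)&(np.hypot(P[:,:,0]-.458,P[:,:,1]+.034)<.04)]; r=cv2.minAreaRect(q[:,:2].astype(np.float32)); print(len(q),q.mean(0),r)
I=c['pixels'].astype(int); m=(I[:,:,0]-I[:,:,2]>60)&(P[:,:,2]>.07)&(P[:,:,2]<.11)&(np.hypot(P[:,:,0]-.458,P[:,:,1]+.034)<.05); v,u=np.nonzero(m); q=onz(c,np.c_[u,v],.0925); r=cv2.minAreaRect(q[:,:2].astype(np.float32)); print(len(q),q.mean(0),r)
plan(.6769,-.1074,.25,26)
E
```

```text
t: 7.08
eef_pos: [0.4576, -0.0384, 0.1075]
tool_rot: [0.0, 0.785, 0.619, 0.0]
contact_force: [-0.6, 0.7, -0.7]
gripper_width: 0.596
grasp_force: 43.5
t: 8.33
eef_pos: [0.458, -0.0384, 0.2487]
tool_rot: [0.0, 0.785, 0.619, 0.002]
contact_force: [-0.1, 0.4, -0.2]
gripper_width: 0.999
grasp_force: 0.0
2969 [ 0.45592226 -0.03603397  0.14441765] ((0.45601508021354675, -0.037261996418237686), (0.05118013918399811, 0.050483234226703644), 75.26366424560547)
308 [ 0.4592967  -0.00380181  0.0925    ] ((0.4591566026210785, -0.003465995192527771), (0.007531406823545694, 0.04045858234167099), 83.88336181640625)
t 8.38 pos [ 0.4571 -0.0383  0.2475] yaw -13.5 tilt 0.05 -> [-1.58 22.98 -0.24] spin -0.69 q7 -0.19
```

```bash
python3 -m jog '[[0,2,0,-0.1],[-0.2,5,0,-0.2],[-0.4,8,0,-0.3],[-0.6,11,0,-0.4],[-0.9,14,0,-0.5],[-1.2,17,0,-0.6],[-1.4,20,0,-0.69],[-1.6,23,0,-0.69],[-1.6,23,0,-0.69],[-1.6,23,0,-0.69],[-1.6,23,0,-0.69]]' -0.4; python3 - <<'E'
from h import *
c=cam('wrist'); P=cloud(c)
q=P[(P[:,:,2]>.118)&(P[:,:,2]<.134)&(np.hypot(P[:,:,0]-.677,P[:,:,1]+.107)<.035)]; r=cv2.minAreaRect(q[:,:2].astype(np.float32)); print(len(q),q.mean(0),r)
plan(r[0][0],r[0][1],.098,26)
save(c,'w3.png')
E
```

```text
t: 9.3
eef_pos: [0.6759, -0.108, 0.2455]
tool_rot: [-0.001, 0.53, 0.848, -0.001]
contact_force: [-0.2, -0.7, 0.1]
gripper_width: 0.693
grasp_force: 0.0
2158 [ 0.67618807 -0.10655796  0.12685966] ((0.6769061088562012, -0.10784013569355011), (0.036138467490673065, 0.04569298028945923), 25.648866653442383)
t 9.35 pos [ 0.6758 -0.1077  0.2461] yaw 26.0 tilt 0.15 -> [-0.08  0.12 14.81] spin -0.0 q7 0.77
```

View pics/w3.png

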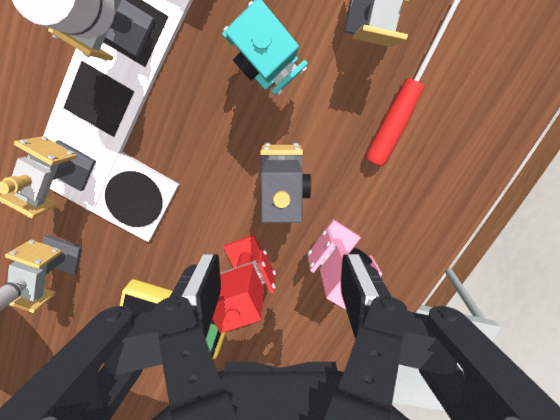

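The slotted line is at (282,190) with its knob on the right, and the fingers straddle it clear of the red and pink lookalikes.

```bash
python3 -m jog '[[-0.1,0.1,3,0],[-0.1,0.1,6,0],[-0.1,0.1,9,0],[-0.1,0.1,11,0],[-0.1,0.1,13,0],[-0.1,0.1,14.3,0],[-0.1,0.1,14.8,0],[-0.1,0.1,14.8,0],[-0.1,0.1,14.8,0]]' -0.4 50; python3 -m jog '[[0,0,0,0],[0,0,0,0],[0,0,0,0],[0,0,0,0],[0,0,0,0],[0,0,0,0],[0,0,0,0],[0,0,0,0]]' 1 50;python3 -m jog '[[0,0,-1,0],[0,0,-3,0],[0,0,-6,0],[0,0,-9,0],[0,0,-12,0],[0,0,-15,0],[0,0,-17,0],[0,0,-17,0],[0,0,-17,0],[0,0,-17,0]]';  python3 -c "
from h import *
plan(.4493,-.1247,.27,-5.5)"
```

```text
t: 10.1
eef_pos: [0.6789, -0.1082, 0.1003]
tool_rot: [0.001, 0.53, 0.848, 0.0]
contact_force: [0.4, -0.4, 1.2]
gripper_width: 0.7
grasp_force: 0.0
t: 10.77
eef_pos: [0.679, -0.1088, 0.1009]
tool_rot: [0.001, 0.53, 0.848, 0.0]
contact_force: [-2.5, -1.0, 6.8]
gripper_width: 0.413
grasp_force: 50.4
t: 11.6
eef_pos: [0.6773, -0.1076, 0.2672]
tool_rot: [-0.002, 0.53, 0.848, -0.001]
contact_force: [-0.5, 1.1, -4.3]
gripper_width: 0.416
grasp_force: 51.0
t 11.6 pos [ 0.6773 -0.1076  0.2672] yaw 26.0 tilt 0.19 -> [  8.47 -21.24  -0.21] spin 0.55 q7 0.77
```

```bash
python3 -m jog '[[0.4,-1,-0.2,0.05],[1.2,-3,-0.2,0.1],[2.4,-6,-0.2,0.17],[3.6,-9,-0.2,0.24],[4.8,-12,-0.2,0.31],[6,-15,-0.2,0.38],[7.2,-18,-0.2,0.45],[8,-20,-0.2,0.52],[8.5,-21.2,-0.2,0.55],[8.5,-21.2,-0.2,0.55],[8.5,-21.2,-0.2,0.55],[8.5,-21.2,-0.2,0.55]]'; python3 - <<'E'
from h import *
c=cam('wrist'); P=cloud(c); o=bot.get_obs(); dz=o['eef_pos'][2]-.1005
plan(.4493,-.1247,.1145,-5.5)
q=P[(P[:,:,2]>.12+dz)&(P[:,:,2]<.13+dz)&(np.hypot(P[:,:,0]-.449,P[:,:,1]+.124)<.03)]; r=cv2.minAreaRect(q[:,:2].astype(np.float32)); print(len(q),q.mean(0),r)
I=c['pixels'].astype(int); m=(I[:,:,0]-I[:,:,2]>60)&(P[:,:,2]>.06+dz)&(P[:,:,2]<.1+dz)&(np.hypot(P[:,:,0]-.449,P[:,:,1]+.124)<.06); v,u=np.nonzero(m); q=onz(c,np.c_[u,v],.0805+dz); r=cv2.minAreaRect(q[:,:2].astype(np.float32)); print(len(q),q.mean(0),r)
E
```

```text
t: 12.6
eef_pos: [0.451, -0.1243, 0.2707]
tool_rot: [-0.0, 0.74, 0.673, -0.0]
contact_force: [-0.4, -0.1, -4.3]
gripper_width: 0.413
grasp_force: 51.4
t 12.65 pos [ 0.4513 -0.1244  0.2708] yaw -5.4 tilt 0.05 -> [-0.04 -0.19 15.63] spin 0.001 q7 0.13
7859 [ 0.45093247 -0.11901792  0.29656572] ((0.44930708408355713, -0.12242566794157028), (0.04594973474740982, 0.05831681564450264), 85.47677612304688)
1173 [ 0.45335401 -0.08853562  0.25083214] ((0.4535798132419586, -0.0882912427186966), (0.009339425712823868, 0.04066170006990433), 84.65760040283203)
```

```bash
python3 -m jog '[[-0.25,-0.15,2,0],[-0.25,-0.15,5,0],[-0.25,-0.15,8,0],[-0.25,-0.15,11,0],[-0.25,-0.15,13,0],[-0.25,-0.15,14.2,0],[-0.25,-0.15,14.9,0],[-0.25,-0.15,15.3,0],[-0.25,-0.15,15.6,0],[-0.25,-0.15,15.8,0],[-0.25,-0.15,15.8,0],[-0.25,-0.15,15.8,0]]'; python3 -c "
from h import *
plan(.4493,-.1267,.1125,-5.5)"
```

```text
t: 13.65
eef_pos: [0.4495, -0.1272, 0.1139]
tool_rot: [0.0, 0.74, 0.672, 0.001]
contact_force: [0.3, 0.0, -4.3]
gripper_width: 0.413
grasp_force: 51.4
t 13.65 pos [ 0.4495 -0.1272  0.1139] yaw -5.5 tilt 0.07 -> [ 0.04 -0.03  0.14] spin 0.0 q7 0.41
```

```bash
python3 -m jog '[[0,0,0.1,0],[0,0,0.13,0],[0,0,0.13,0]]'; python3 -m jog '[[0,0,0.1,0],[0,0,0.1,0],[0,0,0.1,0],[0,0,0.1,0],[0,0,0.1,0],[0,0,0.1,0],[0,0,0,0],[0,0,-1,0],[0,0,-3,0],[0,0,-6,0],[0,0,-9,0],[0,0,-12,0],[0,0,-14,0],[0,0,-14,0],[0,0,-14,0]]' -0.4;  python3 - <<'E'
from h import *
c=cam('wrist'); P=cloud(c); dz=.012
q=P[(P[:,:,2]>.12+dz)&(P[:,:,2]<.135+dz)&(np.hypot(P[:,:,0]-.449,P[:,:,1]+.124)<.035)]; r=cv2.minAreaRect(q[:,:2].astype(np.float32)); print(len(q),q.mean(0),r)
plan(.4542,-.3475,.25,6)
E
```

```text
t: 13.9
eef_pos: [0.4496, -0.1272, 0.1128]
tool_rot: [0.0, 0.74, 0.672, 0.001]
contact_force: [-1.9, 0.6, 5.4]
gripper_width: 0.414
grasp_force: 52.6
t: 15.15
eef_pos: [0.4497, -0.1272, 0.2534]
tool_rot: [0.001, 0.74, 0.672, 0.002]
contact_force: [0.2, 0.4, 0.1]
gripper_width: 0.7
grasp_force: 0.0
2210 [ 0.44807567 -0.1241831   0.13898448] ((0.44797322154045105, -0.1259501874446869), (0.0470251627266407, 0.03592420369386673), 83.53006744384766)
t 15.2 pos [ 0.4488 -0.127   0.2522] yaw -5.5 tilt 0.06 -> [-21.9    2.65   0.21] spin -0.201 q7 0.17
```

The slotted line sits within about 2 mm of its pad centre. Next is the attenuator.

```bash
python3 -m jog '[[-2,0.2,0,-0.1],[-5,0.6,0,-0.2],[-8,1,0,-0.2],[-11,1.3,0,-0.2],[-14,1.7,0,-0.2],[-17,2.1,0,-0.2],[-20,2.4,0,-0.2],[-21.9,2.6,0,-0.2],[-21.9,2.6,0,-0.2],[-21.9,2.6,0,-0.2],[-21.9,2.6,0,-0.2]]' -0.4; python3 - <<'E'
from h import *
c=cam('wrist'); P=cloud(c); save(c,'w4.png'); I=c['pixels'].astype(int)
D=np.hypot(P[:,:,0]-.454,P[:,:,1]+.3475)
q=P[(P[:,:,2]>.128)&(P[:,:,2]<.14)&(D<.025)]; r=cv2.minAreaRect(q[:,:2].astype(np.float32)); print(len(q),q.mean(0),r)
m=(I[:,:,0]-I[:,:,2]>60)&(P[:,:,2]>.065)&(P[:,:,2]<.09)&(D<.06)
n,l,s,ce=cv2.connectedComponentsWithStats(m.astype(np.uint8))
for i in range(1,n):
    if s[i,4]>60:
        v,u=np.nonzero(l==i); f=onz(c,np.c_[u,v],.0805); print(s[i,4],f.mean(0),cv2.minAreaRect(f[:,:2].astype(np.float32)))
plan(q[:,0].mean(),q[:,1].mean(),.1,6)
E
```

```text
t: 16.12
eef_pos: [0.4533, -0.3466, 0.2507]
tool_rot: [-0.001, 0.669, 0.743, -0.0]
contact_force: [0.3, 0.4, -0.5]
gripper_width: 0.701
grasp_force: 0.0
432 [ 0.45407117 -0.3486973   0.13493141] ((0.4541652798652649, -0.34942135214805603), (0.019122976809740067, 0.01894594356417656), 52.582462310791016)
268 [ 0.45092551 -0.31657826  0.0805    ] ((0.45093852281570435, -0.3163717985153198), (0.04062259942293167, 0.005954584572464228), 6.03897762298584)
280 [ 0.45716328 -0.37985362  0.0805    ] ((0.45713818073272705, -0.37958720326423645), (0.040001433342695236, 0.010026121512055397), 6.057208061218262)
t 16.17 pos [ 0.4537 -0.3462  0.251 ] yaw 6.0 tilt 0.12 -> [-0.27  0.03 15.1 ] spin 0.0 q7 0.95
```

View pics/w4.png

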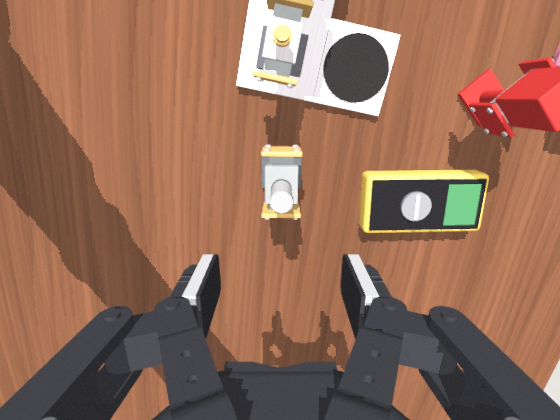

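The attenuator is at (281,185) with its thimble top at (281,197), turned 6.0°. The multimeter is well clear of the fingers.

```bash
python3 -m jog '[[-0.2,0,3,0],[-0.2,0,6,0],[-0.2,0,9,0],[-0.2,0,11,0],[-0.2,0,13,0],[-0.2,0,14.5,0],[-0.2,0,15.1,0],[-0.2,0,15.1,0],[-0.2,0,15.1,0]]' -0.4 50; python3 -m jog '[[0,0,0,0],[0,0,0,0],[0,0,0,0],[0,0,0,0],[0,0,0,0],[0,0,0,0],[0,0,0,0],[0,0,0,0],[0,0,0,0],[0,0,0,0]]' 1 50;python3 -m jog '[[0,0,-1,0],[0,0,-3,0],[0,0,-6,0],[0,0,-9,0],[0,0,-12,0],[0,0,-15,0],[0,0,-17,0],[0,0,-17,0],[0,0,-17,0],[0,0,-17,0]]';  python3 -c "
from h import *
plan(.4665,.0545,.275,-5.5)"
```

```text
t: 16.92
eef_pos: [0.4545, -0.3491, 0.1014]
tool_rot: [0.0, 0.669, 0.743, 0.0]
contact_force: [0.8, 0.6, 0.2]
gripper_width: 0.699
grasp_force: 0.0
t: 17.75
eef_pos: [0.4544, -0.35, 0.1019]
tool_rot: [0.0, 0.67, 0.743, 0.0]
contact_force: [-1.5, 1.2, 8.1]
gripper_width: 0.22
grasp_force: 48.9
t: 18.58
eef_pos: [0.4533, -0.3487, 0.2696]
tool_rot: [-0.001, 0.669, 0.743, -0.0]
contact_force: [-1.1, 0.6, -4.8]
gripper_width: 0.219
grasp_force: 49.6
t 18.58 pos [ 0.4533 -0.3487  0.2696] yaw 6.0 tilt 0.14 -> [39.96  5.5  -0.47] spin 0.2 q7 0.95
```

```bash
python3 -m jog '[[1,0.1,-0.5,0],[3,0.4,-1,0.03],[6,0.8,-1,0.06],[9,1.2,-1,0.09],[12,1.7,-1,0.12],[15,2.1,-1,0.15],[18,2.5,-1,0.18],[21,2.9,-1,0.2],[24,3.3,-1,0.2],[27,3.7,-1,0.2],[30,4.1,-1,0.2],[33,4.5,-1,0.2],[36,5,-1,0.2],[38.5,5.3,-1,0.2],[40,5.5,-1,0.2],[40,5.5,-1,0.2],[40,5.5,-1,0.2],[40,5.5,-1,0.2],[40,5.5,-1,0.2]]'; python3 - <<'E'
from h import *
c=cam('wrist'); P=cloud(c); I=c['pixels'].astype(int); o=bot.get_obs(); dz=o['eef_pos'][2]-.1017; save(c,'w5.png')
D=np.hypot(P[:,:,0]-.4665,P[:,:,1]-.0545)
q=P[(P[:,:,2]>.128+dz)&(P[:,:,2]<.14+dz)&(D<.02)]; print(len(q),q.mean(0))
m=(I[:,:,0]-I[:,:,2]>60)&(P[:,:,2]>.055+dz)&(P[:,:,2]<.095+dz)&(D<.07)
n,l,s,ce=cv2.connectedComponentsWithStats(m.astype(np.uint8))
for i in range(1,n):
    if s[i,4]>60:
        v,u=np.nonzero(l==i); f=onz(c,np.c_[u,v],.0805+dz); print(s[i,4],f.mean(0),cv2.minAreaRect(f[:,:2].astype(np.float32)))
plan(.4665,.0545,.1147,-5.5)
E
```

```text
t: 20.17
eef_pos: [0.4668, 0.0526, 0.2804]
tool_rot: [-0.0, 0.741, 0.672, -0.001]
contact_force: [-0.2, -0.4, -3.6]
gripper_width: 0.217
grasp_force: 49.4
3092 [0.46697442 0.0562853  0.3136377 ]
1266 [0.47012709 0.08766283 0.25935868] ((0.47029268741607666, 0.08809485286474228), (0.011013779789209366, 0.040449485182762146), 83.62590789794922)
t 20.22 pos [0.4669 0.0526 0.2806] yaw -5.6 tilt 0.06 -> [ 0.19 -0.05 16.59] spin -0.002 q7 -0.27
```

View pics/w5.png

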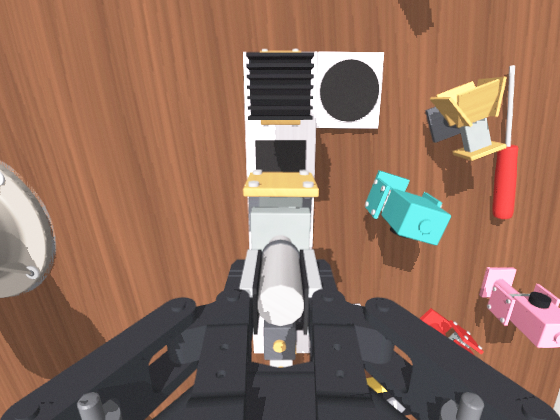

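The attenuator hangs upright. Its flange (245–318,183) is square to the plate and the source is ahead at (280,85).

```bash
python3 -m jog '[[-0.1,0,2,0],[-0.1,0,5,0],[-0.1,0,8,0],[-0.1,0,11,0],[-0.1,0,13.5,0],[-0.1,0,15,0],[-0.1,0,15.8,0],[-0.1,0,16.3,0],[-0.1,0,16.6,0],[-0.1,0,16.75,0],[-0.1,0,16.75,0],[-0.1,0,16.75,0],[-0.1,0,16.75,0]]'; python3 -c "
from h import *
plan(.4665,.0535,.1137,-5.5)"
```

```text
t: 21.3
eef_pos: [0.4676, 0.0532, 0.1141]
tool_rot: [0.0, 0.74, 0.672, 0.001]
contact_force: [-0.2, 0.4, -3.7]
gripper_width: 0.219
grasp_force: 49.7
t 21.3 pos [0.4676 0.0532 0.1141] yaw -5.5 tilt 0.08 -> [ 0.02 -0.11  0.04] spin 0.0 q7 -0.01
```

```bash
python3 -m jog '[[0,-0.1,0.05,0],[0,-0.1,0.05,0],[0,-0.1,0.05,0]]'; python3 -m jog '[[0,0,0,0],[0,0,0,0],[0,0,0,0],[0,0,0,0],[0,0,0,0],[0,0,0,0],[0,0,0,0],[0,0,-1,0],[0,0,-3,0],[0,0,-6,0],[0,0,-9,0],[0,0,-12,0],[0,0,-15,0],[0,0,-15,0],[0,0,-15,0]]' -0.2;  python3 - <<'E'
from h import *
c=cam('wrist'); P=cloud(c); I=c['pixels'].astype(int)
D=np.hypot(P[:,:,0]-.4665,P[:,:,1]-.0545); dz=.012
q=P[(P[:,:,2]>.128+dz)&(P[:,:,2]<.14+dz)&(D<.025)]; print(len(q),q.mean(0))
m=(I[:,:,0]-I[:,:,2]>60)&(P[:,:,2]>.065+dz)&(P[:,:,2]<.09+dz)&(D<.06)
n,l,s,ce=cv2.connectedComponentsWithStats(m.astype(np.uint8))
for i in range(1,n):
    if s[i,4]>60:
        v,u=np.nonzero(l==i); f=onz(c,np.c_[u,v],.0805+dz); print(s[i,4],f.mean(0),cv2.minAreaRect(f[:,:2].astype(np.float32)))
plan(.6143,.3402,.26,27.5)
E
```

```text
t: 21.55
eef_pos: [0.4673, 0.0533, 0.1139]
tool_rot: [0.0, 0.74, 0.672, 0.001]
contact_force: [0.7, -0.1, 6.1]
gripper_width: 0.216
grasp_force: 50.3
t: 22.8
eef_pos: [0.4672, 0.0532, 0.265]
tool_rot: [0.0, 0.74, 0.672, 0.002]
contact_force: [0.3, 0.1, 0.0]
gripper_width: 0.599
grasp_force: 0.0
430 [0.46728089 0.05428222 0.14706075]
152 [0.47183385 0.11082357 0.0925    ] ((0.4718438982963562, 0.11092188209295273), (0.0028590518049895763, 0.03887586295604706), 84.53787231445312)
252 [0.47036784 0.08683219 0.0925    ] ((0.4705524444580078, 0.08716695755720139), (0.005954459775239229, 0.039789263159036636), 84.53247833251953)
298 [0.46346943 0.02301773 0.0925    ] ((0.4639424681663513, 0.023493405431509018), (0.008908835239708424, 0.0390983447432518), 84.50051879882812)
178 [ 0.45976312 -0.00072793  0.0925    ] ((0.4616013169288635, -0.0008749561384320259), (0.00815749354660511, 0.03126490116119385), 84.49132537841797)
t 22.85 pos [0.4662 0.0531 0.2635] yaw -5.5 tilt 0.09 -> [29.99 12.    0.4 ] spin -0.576 q7 -0.24
```

The attenuator is placed within 1 mm. Next is the fan.

```bash
python3 -m jog '[[2,0.8,0,-0.06],[5,2,0,-0.12],[8,3.2,0,-0.18],[11,4.4,0,-0.24],[14,5.6,0,-0.3],[17,6.8,0,-0.36],[20,8,0,-0.42],[23,9.2,0,-0.48],[26,10.4,0,-0.54],[28.5,11.4,0,-0.57],[30,12,0,-0.57],[30,12,0,-0.57],[30,12,0,-0.57],[30,12,0,-0.57]]'; python3 - <<'E'
from h import *
c=cam('wrist'); P=cloud(c); save(c,'w6.png')
D=np.hypot(P[:,:,0]-.614,P[:,:,1]-.34)
q=P[(P[:,:,2]>.118)&(P[:,:,2]<.135)&(D<.055)]; r=cv2.minAreaRect(q[:,:2].astype(np.float32)); print(len(q),q.mean(0),r)
I=c['pixels'].astype(int); m=(I.min(2)>150)&(P[:,:,2]<.03)&(D<.07); v,u=np.nonzero(m); f=onz(c,np.c_[u,v],.006); print(len(f),cv2.minEnclosingCircle(f[:,:2].astype(np.float32)))
plan(*r[0],.105,27.5)
E
```

```text
t: 24.02
eef_pos: [0.614, 0.3385, 0.2616]
tool_rot: [-0.0, 0.522, 0.853, -0.001]
contact_force: [0.4, -0.2, 0.2]
gripper_width: 0.599
grasp_force: 0.0
2396 [0.61273097 0.34263704 0.12639882] ((0.613572359085083, 0.3406819701194763), (0.025025010108947754, 0.08002583682537079), 27.907608032226562)
917 ((0.6131606101989746, 0.34072810411453247), 0.03571060299873352)
t 24.07 pos [0.6141 0.3382 0.2622] yaw 27.0 tilt 0.12 -> [ 0.26  0.1  15.72] spin -0.008 q7 0.1
```

View pics/w6.png

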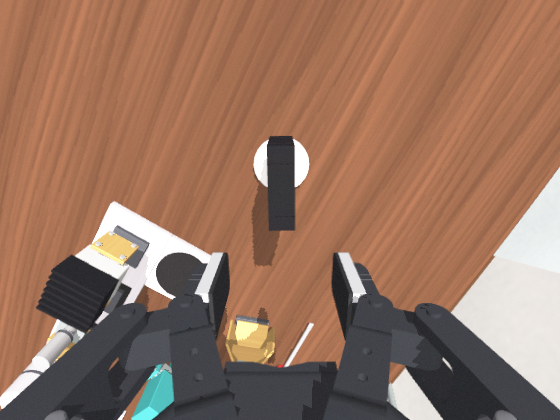

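The fan is at (281,185), edge-on between the open fingers, with its foot visible and concentric.

```bash
python3 -m jog '[[0.2,0.1,3,-0.01],[0.2,0.1,6,-0.01],[0.2,0.1,9,-0.01],[0.2,0.1,12,-0.01],[0.2,0.1,14.5,-0.01],[0.2,0.1,15.6,-0.01],[0.2,0.1,16,-0.01],[0.2,0.1,16,-0.01],[0.2,0.1,16,-0.01]]' -0.2 40; python3 -m jog '[[0,0,0,0],[0,0,0,0],[0,0,0,0],[0,0,0,0],[0,0,0,0],[0,0,0,0],[0,0,0,0],[0,0,0,0]]' 1 40;python3 -m jog '[[0,0,-1,0],[0,0,-3,0],[0,0,-6,0],[0,0,-9,0],[0,0,-12,0],[0,0,-15,0],[0,0,-17,0],[0,0,-17,0],[0,0,-17,0],[0,0,-17,0]]';  python3 -c "
from h import *
plan(.5597,.1357,.275,-5.5)"
```

```text
t: 24.82
eef_pos: [0.6154, 0.3423, 0.1047]
tool_rot: [0.001, 0.517, 0.856, 0.001]
contact_force: [-0.4, 0.7, 1.1]
gripper_width: 0.598
grasp_force: 0.0
t: 25.48
eef_pos: [0.6151, 0.3427, 0.1048]
tool_rot: [0.0, 0.517, 0.856, 0.001]
contact_force: [-2.8, 0.1, 6.6]
gripper_width: 0.28
grasp_force: 39.1
t: 26.32
eef_pos: [0.6135, 0.3422, 0.2718]
tool_rot: [-0.001, 0.517, 0.856, -0.001]
contact_force: [-0.4, -0.4, -2.0]
gripper_width: 0.278
grasp_force: 39.6
t 26.32 pos [0.6135 0.3422 0.2718] yaw 27.7 tilt 0.11 -> [-15.77 -14.37  -0.3 ] spin 0.58 q7 0.1
```

```bash
python3 -m jog '[[-1,-1,-0.3,0.04],[-3,-2.7,-0.3,0.1],[-5,-4.5,-0.3,0.18],[-7,-6.3,-0.3,0.26],[-9,-8.1,-0.3,0.34],[-11,-10,-0.3,0.42],[-13,-11.8,-0.3,0.5],[-15,-13.6,-0.3,0.56],[-15.8,-14.4,-0.3,0.58],[-15.8,-14.4,-0.3,0.58],[-15.8,-14.4,-0.3,0.58],[-15.8,-14.4,-0.3,0.58]]'; python3 - <<'E'
from h import *
c=cam('wrist'); P=cloud(c); save(c,'w7.png'); o=bot.get_obs(); dz=o['eef_pos'][2]-.1047
D=np.hypot(P[:,:,0]-.56,P[:,:,1]-.136); I=c['pixels'].astype(int)
for nm,m in (('top',(P[:,:,2]>.118+dz)&(P[:,:,2]<.135+dz)&(D<.055)&(I.max(2)<90)),):
    q=P[m]; print(len(q),q.mean(0),cv2.minAreaRect(q[:,:2].astype(np.float32)))
m=(I.min(2)>150)&(P[:,:,2]<.03+dz)&(P[:,:,2]>dz-.03)&(D<.07); v,u=np.nonzero(m); f=onz(c,np.c_[u,v],.006+dz); print(len(f),cv2.minEnclosingCircle(f[:,:2].astype(np.float32)))
plan(.5597,.1357,.1172,-5.5)
E
```

```text
t: 27.32
eef_pos: [0.5602, 0.1371, 0.2755]
tool_rot: [-0.0, 0.74, 0.673, -0.0]
contact_force: [-0.8, 0.9, -1.7]
gripper_width: 0.278
grasp_force: 39.6
9636 [0.5604877  0.14140993 0.29766528] ((0.5578860640525818, 0.1368456333875656), (0.08327102661132812, 0.04899562895298004), 68.78557586669922)
1580 ((0.5567018985748291, 0.1361934244632721), 0.03575817868113518)
t 27.37 pos [0.5603 0.1373 0.2756] yaw -5.3 tilt 0.03 -> [-0.17 -0.04 15.84] spin 0.003 q7 -0.21
```

View pics/w7.png

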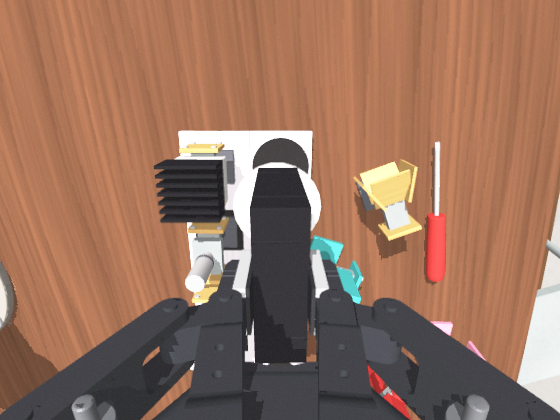

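The fan hangs square over the mat with its foot ring at (277,200), clear of the finned source at (193,190).

```bash
python3 -m jog '[[-0.1,0.1,2,0],[-0.1,0.1,5,0],[-0.1,0.1,8,0],[-0.1,0.1,11,0],[-0.1,0.1,13,0],[-0.1,0.1,14.4,0],[-0.1,0.1,15.2,0],[-0.1,0.1,15.6,0],[-0.1,0.1,15.8,0],[-0.1,0.1,15.9,0],[-0.1,0.1,16,0],[-0.1,0.1,16,0],[-0.1,0.1,16,0]]'; python3 -c "
from h import *
plan(.5597,.1357,.1167,-5.5); print(bot.get_obs()['contact_force'])"
```

```text
t: 28.45
eef_pos: [0.5619, 0.1347, 0.1168]
tool_rot: [0.0, 0.74, 0.672, 0.001]
contact_force: [0.2, 0.4, 0.4]
gripper_width: 0.28
grasp_force: 39.9
t 28.45 pos [0.5619 0.1347 0.1168] yaw -5.5 tilt 0.09 -> [ 0.08 -0.23  0.01] spin 0.0 q7 -0.07
[0.19336663 0.40182805 0.41580694]
```

```bash
python3 -m jog '[[0,0,0,0],[0,0,0,0],[0,0,0,0],[0,0,0,0],[0,0,0,0],[0,0,0,0],[0,0,0,0],[0,0,-1,0],[0,0,-3,0],[0,0,-6,0],[0,0,-9,0],[0,0,-12,0],[0,0,-15,0],[0,0,-18,0],[0,0,-18,0],[0,0,-18,0],[0,0,-18,0]]' -0.2;  python3 - <<'E'
from h import *
c=cam('wrist'); P=cloud(c); I=c['pixels'].astype(int); dz=.012
D=np.hypot(P[:,:,0]-.56,P[:,:,1]-.136)
q=P[(P[:,:,2]>.118+dz)&(P[:,:,2]<.135+dz)&(D<.048)&(I.max(2)<90)]; print(len(q),q.mean(0),cv2.minAreaRect(q[:,:2].astype(np.float32)))
m=(I.min(2)>150)&(P[:,:,2]<.025)&(D<.05); v,u=np.nonzero(m); f=onz(c,np.c_[u,v],.018); print(len(f),cv2.minEnclosingCircle(f[:,:2].astype(np.float32)))
c=cam('scene'); save(c,'s2.png'); plan(.5,.3,.4,-5.5)
E
```

```text
t: 29.87
eef_pos: [0.5609, 0.1344, 0.2959]
tool_rot: [-0.0, 0.74, 0.672, -0.0]
contact_force: [-0.3, 0.3, -0.5]
gripper_width: 0.599
grasp_force: 0.0
1947 [0.55910411 0.13564856 0.13842867] ((0.5591481924057007, 0.13392895460128784), (0.08027777820825577, 0.02445957623422146), 84.63716125488281)
2271 ((0.5602803230285645, 0.13742366433143616), 0.049249980598688126)
t 29.97 pos [0.5604 0.1343 0.2949] yaw -5.5 tilt 0.13 -> [ 15.9   -7.63 -10.51] spin -0.0 q7 -0.22
```

View pics/s2.png

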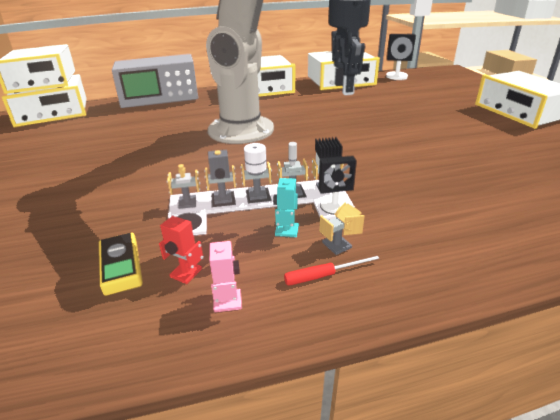

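The scene view shows all four parts upright: slotted line (222,180), frequency meter (257,175), attenuator (292,175) and fan (337,180). The horn, multimeter and screwdriver haven't moved, and the gripper is clear.

```bash
python3 -c "
from station import bot
print(bot.hand_in())"
```

```text
the job is handed in; nothing more can be done
None
```

The bench is laid out and handed in at about 30 s of robot time: by my camera measurements, the attenuator, frequency meter, slotted line and fan are upright and within about 3 mm of their targets. The horn, multimeter and screwdriver were left alone; the hand-in returned no verdict.

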